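Gauge a lamp profile against a flip stop

ROBOT

A 6-joint arm with a two-finger parallel gripper is mounted at the origin on a cart in front of the work surface, level with it; the furniture and walls round the work are solid. World frame = base frame: x ahead of the robot, y to its left, z up, the work surface at z = 0. Lengths are in mm, angles in rad, forces in N, time in s.
With the tool pointing down it reaches from about 350 to 775 mm from the base axis. Payload 5.5 kg.
Tool frame: the origin (TCP) lies on the centre line of the jaws, within the pads' length; the fingertips stand 11 mm ahead of it and the grasp point (between the pads) lies 8 mm behind it (bot.tips_ahead is the distance from the TCP to the fingertips, in mm); z points along the fingers, y is the line along which they close (so a half turn about z gives the same grasp; the last joint's range is limited). The gripper opens to 85 mm and grips with 20 to 120 N. Pads are 22 mm wide; open, the fingers measure 114 mm over their backs; the gripper's body (76 mm by 85 mm) begins 54 mm behind the grasp point. The pads swing forward as they close: fully open they stand 13 mm farther back than shut.
Start: joints at [-1.314, 0.313, 0.046, 1.304, 0, 1.431], TCP at [222.219, -530.367, 242.323] pointing down, gripper open.
Joint ranges: [-2.76, 2.76], [-0.86, 1.69], [-1.03, 1.26], [-2.2, 2.34], [-1.47, 1.5], [-3.14, 3.14]. Speed limits (rad/s): [2.57, 2.57, 3.14, 3.14, 3.14, 3.14].

INTERFACE

Orientations are given as a unit quaternion [w, x, y, z].
In Python, from station import bot gives the robot as it stands.
- The arm moves only by the tool play_rows, never from a script. Its argument "moves" is a list of rows, each a list of 6 numbers: the shift along the world's x, y, z in units of 50 mm (1.0 is 50 mm), then the turn, a rotation vector about the world's x, y, z in units of 5 degrees (1.0 is 5 degrees). A call has exactly 8 rows; each row shifts and turns the commanded pose from where the row before left it; what a row does not reach is not made up. A row lasts 1/8 s, in which the tool goes at most 62.5 mm and 10.7 degrees, less where a joint would pass 70% of its speed; a pose out of reach is approached as far as the arm can. A call is refused whole if a number of a shift passes 1 or a number of a turn 1, either way. A call with a gripper value outside its range is refused whole. "hand" is the finger opening in mm, from 0 to 85.4, set as the call begins (left out, the last holds). The fingers move at their own pace and stop on an object; the grip force is fixed at half the most. Time passes only in rows, so rows that do not move let the fingers close, or fill a call up. It gives the time, the measured TCP pose, the force, the opening and the grip force at its end, in the units of the state.
- bot.get_obs(): the state, without advancing time (a new reading comes with each control period).
- bot.grab_frame(name): name is "side" or "top"; returns a dict with "frame" (400x640x3 uint8, red, green, blue), "mtx" (3x3 intrinsics, pixels), "R" (3x3) and "t" (3): a world point X has camera coordinates R X + t. Camera axes: x right, y down, z forward; pixel columns grow to the right and rows downward; lengths in mm; the calibration is good to about 2 mm. A picture is of the moment at which its call begins. There is no depth.
- bot.job_done(): hands the job in; it is judged then, once.
The state is a dict: "time_s": time; "qpos": joint angles; "joint_vel": joint speeds; "joint_torque": joint torques, N m; "position": TCP position; "tool_rot": TCP orientation; "force": force on the tool from outside, world axes, zero at the start; "ft_torque": the same for the moment, N m; "gripper_width": finger opening in mm; "finger_force": force on a finger pad.
Only numpy, scipy, OpenCV 4.12 (cv2) and the standard library are available. Lean on these libraries where they do the work, as an engineer would, in place of code of your own. Each camera call takes 0.05 s, during which the arm holds its last target. There are 200 camera calls.

TASK

Flip the red-tipped stop down across the marking board, then slide the aluminium lamp profile along the fence toward you until its end gently bears on the stop's brass gauge screw, with its long side flush against the fence, and let go of it there. Then flip the stop back up without shifting the profile. Never push the profile hard against the stop, and leave the heat sink and the solder spool alone.

Things in the scene. Friction and masses are not known exactly. Their poses are not given: they have to be found in the camera images.
- jig: Marking board fixed on the desk: plywood base 87 x 266 x 8 mm, aluminium fence (26 mm wide, top at z = 20 mm) along its right side. Origin on the desk; x points to the right, toward the fence, y along the fence, away from the robot, z up. Board spans x = -42 to 45, y = -133 to 133 mm; plywood top z = 8 mm; the fence's front face is the plane x = 15 mm.
- stop: Dark steel carriage fixed on the fence near its robot end, 34 mm long; the leaf hinges between its two ears (tops z = 46 mm). Axes as the jig's. Origin on the desk below the hinge line, in the plane of the leaf's gauge face, which looks to +y. The hinge line is parallel to y, through (0, 0, 38) mm; the leaf spans y = -14 to 0 mm.
- leaf (a joint): Leaf of the flip stop: aluminium arm 14 mm wide, 10 mm thick, reaching 77 mm from the hinge line. 0 = down, level across the board toward -x (hard stop); 1.57 = straight up; 1.85 = leaning back over the fence (other end). Friction holds it wherever it is left; about 1 to 2 N at the tab moves it.
- leaf_tab (a point): Centre of the red tab (14 x 14 mm in section, the last 24 mm of the leaf), 65 mm from the hinge line. The brass gauge screw sits between tab and hinge, 25.5 mm from the hinge line and 28 mm above the desk when down; its 12 mm pad stands 3 to 17 mm out of the gauge face, as last set: not reported, must be felt. It is rigid; over 12 N from the profile would spoil its setting.
- profile: Loose aluminium lamp profile: straight bar 25 (x) x 110 (y) x 36 (z) mm, about 0.2 kg, black end caps, white strip on top. Origin at the centre of its underside. It starts on the plywood, beyond the stop (+y), a little off the fence and askew; grip it across its 25 mm near mid-length, above the fence. Flush, its origin is at x = 2.5 mm of the jig.
- profile_end (a point): Centre of the end face of the profile that looks to -y and has to meet the gauge screw, 55 mm from the profile's origin, 18 mm above its underside.
- heatsink: Small black finned heat sink, 40 x 40 x 22 mm, loose on the desk beyond the fence, to the right of the board. Leave it alone. Origin under its centre.
- spool: Reel of solder, white and blue, 52 mm wide, 34 mm high, loose on the desk to the left of the board. Leave it alone. Origin at its underside.

How it is judged:
By the outcome, as a careful person would: the job done as asked, in the order asked, and still so for the second after the job is handed in, with the robot touching nothing.
It also fails if it takes over 72 s, if anything falls off the work surface, if the arm or the gripper's body presses on something with over 40 N, if the wrist force passes 120 N, or if a joint passes its speed limit or range.

## Working session

There is one attempt and no reset: what is moved stays moved. The work goes in short steps, Python scripts to look and compute and a tool call to move; the robot and the scene stay as the last step left them, time stands still between calls to the robot, and variables do not carry over. Pictures are saved under pics/ and viewed, at most 10 in all, crops included, and the job is handed in when it is done.

Besides the shell and the picture viewer there is one more tool, called after "Request:" in YAML: its name, and indented under it one key for each argument. play_rows: Moves the arm, as the interface text tells. Its arguments: {"type":"object","properties":{"moves":{"type":"array"},"hand":{"type":"number"}},"required":["moves"]}

```bash
mkdir -p pics; python3 - <<'E'
from station import bot
import cv2,pickle,numpy as np
for n in("side","top"):
    f=bot.grab_frame(n);pickle.dump(f,open(n+".pkl","wb"));cv2.imwrite(f"pics/{n}0.png",f["frame"][:,:,::-1])
    print(n,f["mtx"].tolist(),np.round(-f["R"].T@f["t"]),np.round(f["R"],3).tolist())
print(bot.get_obs())
E
```

```text
side [[473.5181925430211, 0.0, 322.2163108363923], [0.0, 473.5181925430211, 198.830484860315], [0.0, 0.0, 1.0]] [ 579. 1118.  477.] [[-0.999, 0.028, 0.028], [-0.012, 0.464, -0.886], [-0.038, -0.885, -0.463]]
top [[474.285263911167, 0.0, 324.619901225616], [0.0, 474.285263911167, 201.75756014442604], [0.0, 0.0, 1.0]] [ 438.  295. 1038.] [[-0.009, -1.0, 0.011], [-0.997, 0.009, -0.072], [0.072, -0.012, -0.997]]
{'time_s': 0.1, 'qpos': array([-1.31360417e+00,  3.13921272e-01,  4.51115664e-02,  1.30361073e+00,
       -1.35717917e-05,  1.43122070e+00]), 'joint_vel': array([ 2.23685238e-05, -1.16490110e-03,  1.75949340e-03, -2.01409794e-04,
       -9.56402223e-04,  1.54269988e-03]), 'joint_torque': array([ 1.78544818e-03, -4.81728888e+01,  2.99241936e+01,  1.28178194e-02,
       -1.54943887e-04, -4.97813375e-06]), 'position': array([ 222.09166358, -529.90775429,  241.50808557]), 'tool_rot': array([-8.10254141e-04,  9.80386045e-01,  1.97085118e-01, -5.45022904e-05]), 'force': array([0.01408232, 0.4815435 , 0.12331409]), 'ft_torque': array([-0.05081756, -0.01806393,  0.02583145]), 'finger_force': 0.0, 'gripper_width': 85.40030864750044}
```

View pics/side0.png

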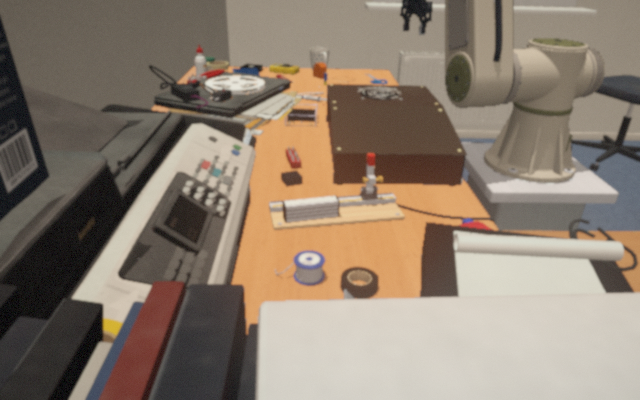

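View pics/top0.png

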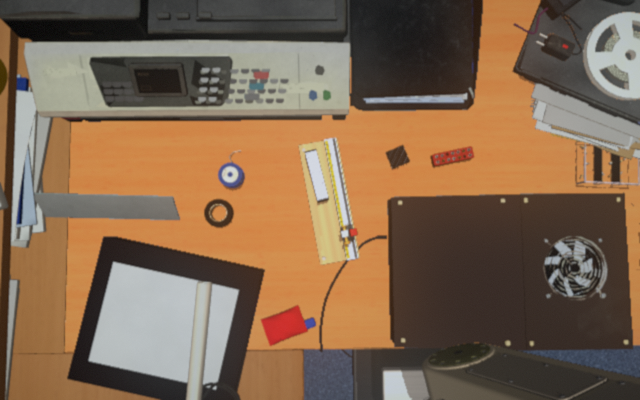

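The side view shows the jig at (270–403, 193–227) with the leaf upright (red tip at 371,160). In the top view the board runs from (320,140) to (340,262), the white profile strip is at (316,175) and the red tab at about (350,232). The spool is at (231,175) and the heat sink at (398,156).

```bash
cat > h.py <<'E'
import numpy as np,pickle
def ray(f,uv,z):
    d=f["R"].T@np.linalg.inv(f["mtx"])@np.array([*uv,1.]);c=-f["R"].T@f["t"]
    return c+d*(z-c[2])/d[2]
def proj(f,X):
    p=f["mtx"]@(f["R"]@np.asarray(X,float)+f["t"]);return p[:2]/p[2]
E
python3 - <<'E'
import cv2,pickle,numpy as np
from h import *
t=pickle.load(open("top.pkl","rb"));s=pickle.load(open("side.pkl","rb"))
a=cv2.resize(t["frame"][130:270,285:375],None,fx=4,fy=4,interpolation=2)
b=cv2.resize(s["frame"][145:235,260:410],None,fx=2.9,fy=2.9,interpolation=2)
c=np.zeros((560,800,3),np.uint8);c[:,:360]=a;c[:261,365:365+435]=b
cv2.imwrite("pics/crop1.png",c[:,:,::-1])
im=t["frame"].astype(int);
hsv=cv2.cvtColor(t["frame"],cv2.COLOR_RGB2HSV)
m=((hsv[...,1]<60)&(hsv[...,2]>120)).astype(np.uint8);m[:140]=0;m[262:]=0;m[:,:295]=0;m[:,362:]=0
n,l,st,ce=cv2.connectedComponentsWithStats(m)
for i in range(1,n):
    if st[i,4]>20: print(st[i],ce[i],cv2.minAreaRect(np.argwhere(l==i)[:,::-1].astype(np.float32)))
E
```

```text
[324 140  28  86 759] [339.60210804 181.80764163] ((339.55084228515625, 181.5614013671875), (87.99791717529297, 11.987296104431152), 76.95436096191406)
[302 148  27  53 650] [316.06615385 174.32461538] ((315.6563720703125, 172.81039428710938), (54.6966667175293, 13.578094482421875), 73.88658142089844)
[341 229   8   9  60] [344.55       233.11666667] ((344.5, 233.0), (8.0, 7.0), 90.0)
[346 239  13  22 162] [352.50617284 250.57407407] ((350.75677490234375, 249.54055786132812), (19.72787857055664, 12.494322776794434), 80.53767395019531)
```

View pics/crop1.png

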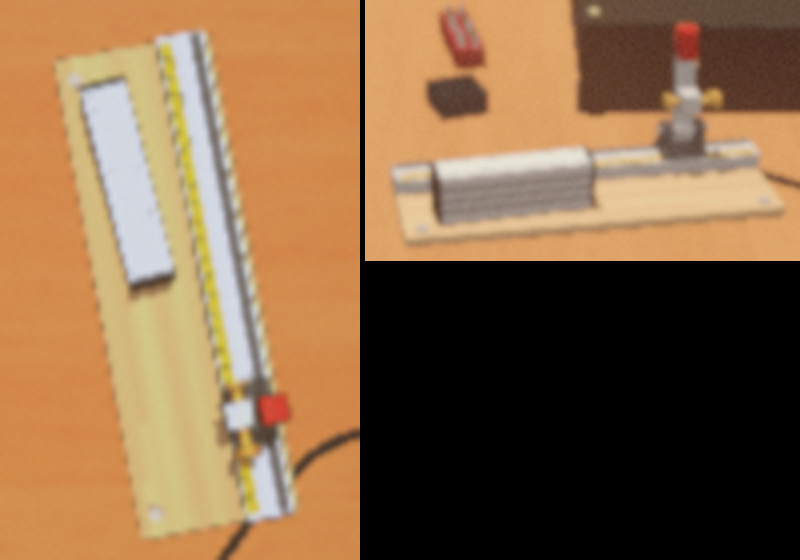

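```bash
python3 - <<'E'
from h import *
t=pickle.load(open("top.pkl","rb"))
P=lambda u,v,z:ray(t,((u+.5)/4-.5+285,(v+.5)/4-.5+130),z)
for n,a in dict(FL=(55,62,8),NL=(143,538,8),FR=(206,32,20),NR=(298,511,20),p1=(80,88,44),p2=(125,77,44),p3=(176,277,44),p4=(132,290,44),tab=(273,409,115),white=(239,413,48)).items(): print(n,P(*a).round(1))
FL,NL,FR,NR=[P(*a) for a in((55,62,8),(143,538,8),(206,32,20),(298,511,20))]
print(np.linalg.norm(FL-NL),np.linalg.norm(FR-NR),np.linalg.norm((FL-FR)[:2]),np.linalg.norm((NL-NR)[:2]))
d=(FL-NL+FR-NR)[:2];d/=np.linalg.norm(d);x=np.array([d[1],-d[0]])
c=(FL+NL+FR+NR)[:2]/4-1.5*x
print("jig y axis",d,"x",x,"origin",c,"yaw deg",np.degrees(np.arctan2(d[1],d[0])))
for n,a in dict(p1=(80,88,44),p2=(125,77,44),p3=(176,277,44),p4=(132,290,44),tab=(273,409,115)).items():
    q=P(*a)[:2]-c;print(n,(q@x).round(1),(q@d).round(1))
s=pickle.load(open("side.pkl","rb"))
S=lambda u,v,z:ray(s,((u-365+.5)/2.9-.5+260,(v+.5)/2.9-.5+145),z)
for n,a in dict(FL=(405,242,8),NL=(782,211,8)).items():
    q=S(*a)[:2]-c;print("side",n,(q@x).round(1),(q@d).round(1))
# intersect tab rays
E
```

```text
FL [636.9 339.1   8. ]
NL [377.1 293.1   8. ]
FR [650.5 256.6  20. ]
NR [391.3 210.3  20. ]
p1 [615.9 324.5  44. ]
p2 [621.7 300.6  44. ]
p3 [515.3 274.7  44. ]
p4 [508.6 297.9  44. ]
tab [445.  229.7 115. ]
white [443.6 242.7  48. ]
263.82482114940836 263.26034010235423 83.68939239028688 84.02669119422052
jig y axis [0.98457617 0.17495647] x [ 0.17495647 -0.98457617] origin [513.69696298 276.26438534] yaw deg 10.076125137588912
p1 -29.6 109.1
p2 -5.1 110.6
p3 1.8 1.3
p4 -22.1 -1.2
tab 33.9 -75.8
side FL -45.0 132.8
side NL -44.6 -128.8
```

Request:
play_rows:
  moves:
    - [0.286, 0.903, 0, 0, 0, -0.1575]
    - [0.286, 0.903, 0, 0, 0, -0.1575]
    - [0.286, 0.903, 0, 0, 0, -0.1575]
    - [0.286, 0.903, 0, 0, 0, -0.1575]
    - [0.286, 0.903, 0, 0, 0, -0.1575]
    - [0.286, 0.903, 0, 0, 0, -0.1575]
    - [0.286, 0.903, 0, 0, 0, -0.1575]
    - [0.286, 0.903, 0, 0, 0, -0.1575]
  hand: 0

```text
time_s: 1.1
position: [336.6, -167.6, 242.1]
tool_rot: [-0.0, 0.99, 0.142, -0.0]
force: [1.1, -0.7, 0.3]
gripper_width: -0.2
finger_force: 0.0
```

Request:
play_rows:
  moves:
    - [0.286, 0.903, 0, 0, 0, -0.1575]
    - [0.286, 0.903, 0, 0, 0, -0.1575]
    - [0.286, 0.903, 0, 0, 0, -0.1575]
    - [0.286, 0.903, 0, 0, 0, -0.1575]
    - [0.286, 0.903, 0, 0, 0, -0.1575]
    - [0.286, 0.903, 0, 0, 0, -0.1575]
    - [0.286, 0.903, 0, 0, 0, -0.1575]
    - [0.286, 0.903, 0, 0, 0, -0.1575]

```text
time_s: 2.1
position: [453.9, 178.4, 242.0]
tool_rot: [-0.006, 0.995, 0.101, -0.001]
force: [-0.3, -0.9, 0.4]
gripper_width: 0.1
finger_force: 0.0
```

Request:
play_rows:
  moves:
    - [0, 0, -0.44, 0, 0, 0]
    - [0, 0, -0.44, 0, 0, 0]
    - [0, 0, -0.44, 0, 0, 0]
    - [0, 0, -0.44, 0, 0, 0]
    - [0, 0, -0.44, 0, 0, 0]
    - [0, 0, -0.44, 0, 0, 0]
    - [0, 0, 0, 0, 0, 0]
    - [0, 0, 0, 0, 0, 0]

```text
time_s: 3.1
position: [454.4, 176.3, 110.8]
tool_rot: [-0.006, 0.995, 0.099, -0.001]
force: [0.1, 0.4, -0.2]
gripper_width: 0.1
finger_force: 0.0
```

```bash
python3 - <<'E'
from station import bot
import cv2,pickle,numpy as np
print(bot.get_obs()["position"],bot.get_obs()["tool_rot"],bot.get_obs()["force"],bot.tips_ahead)
f=bot.grab_frame("side");t=bot.grab_frame("top")
c=np.zeros((560,800,3),np.uint8)
c[:,:480]=cv2.resize(f["frame"][95:235,290:410],None,fx=4,fy=4,interpolation=2)
c[:560,490:800]=cv2.resize(t["frame"][130:270,300:378],(310,560),interpolation=2)
cv2.imwrite("pics/b1.png",c[:,:,::-1])
E
```

```text
[454.42123416 176.25046981 110.83814121] [-6.26748937e-03  9.95056656e-01  9.91093429e-02 -5.55728300e-04] [ 0.13381427  0.4386454  -0.17675178] 11.0
```

View pics/b1.png

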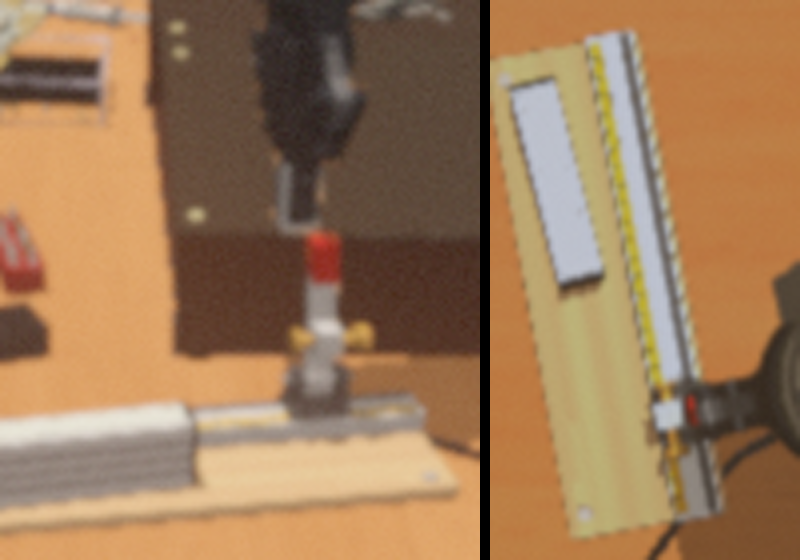

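The closed finger is about 40 mm behind (right of) the upright red tab, and in line with it.

Request:
play_rows:
  moves:
    - [-0.036, 0.202, -0.01, 0, 0, 0]
    - [-0.036, 0.202, -0.01, 0, 0, 0]
    - [-0.036, 0.202, -0.01, 0, 0, 0]
    - [-0.036, 0.202, -0.01, 0, 0, 0]
    - [-0.027, 0.153, -0.0225, 0, 0, 0]
    - [-0.027, 0.153, -0.0225, 0, 0, 0]
    - [-0.027, 0.153, -0.0225, 0, 0, 0]
    - [-0.027, 0.153, -0.0225, 0, 0, 0]

```text
time_s: 4.2
position: [450.2, 210.0, 103.7]
tool_rot: [-0.021, 0.992, 0.125, -0.003]
force: [0.2, -1.5, 0.9]
gripper_width: -0.1
finger_force: 0.4
```

```bash
python3 - <<'E'
from station import bot
o=bot.get_obs()
for k in("qpos","position","tool_rot","force","joint_vel"): print(k,o[k].round(3))
E
```

```text
qpos [ 0.25   0.249 -0.398  0.924  0.043  3.141]
position [450.191 209.979 103.728]
tool_rot [-0.021  0.992  0.125 -0.003]
force [ 0.178 -1.543  0.87 ]
joint_vel [ 0.043  0.024  0.008 -0.016  0.027 -0.   ]
```

Request:
play_rows:
  moves:
    - [0.035, -0.197, 0, 0, 0, 1]
    - [0.035, -0.197, 0, 0, 0, 1]
    - [0.035, -0.197, 0, 0, 0, 1]
    - [0, 0, 0, 0, 0, 1]
    - [0, 0, 0, 0, 0, 1]
    - [0, 0, 0, 0, 0, 1]
    - [0, 0, 0, 0, 0, 1]
    - [0, 0, 0, 0, 0, 1]

```text
time_s: 5.2
position: [455.4, 180.5, 103.8]
tool_rot: [-0.019, 0.889, 0.458, -0.01]
force: [0.2, 0.2, 0.3]
gripper_width: 0.2
finger_force: 0.0
```

Request:
play_rows:
  moves:
    - [0, 0, 0, 0, 0, 1]
    - [0, 0, 0, 0, 0, 1]
    - [0, 0, 0, 0, 0, 1]
    - [0, 0, 0, 0, 0, 1]
    - [0, 0, 0, 0, 0, 1]
    - [0, 0, 0, 0, 0, 1]
    - [0, 0, 0, 0, 0, 1]
    - [0, 0, 0, 0, 0, 1]

```text
time_s: 6.2
position: [455.4, 180.5, 103.7]
tool_rot: [-0.015, 0.679, 0.734, -0.016]
force: [0.5, 0.0, -0.2]
gripper_width: 0.1
finger_force: 0.0
```

Request:
play_rows:
  moves:
    - [0, 0, 0, 0, 0, 1]
    - [0, 0, 0, 0, 0, 1]
    - [0, 0, 0, 0, 0, 1]
    - [0, 0, 0, 0, 0, 1]
    - [0, 0, 0, 0, 0, 1]
    - [0, 0, 0, 0, 0, 1]
    - [0, 0, 0, 0, 0, 1]
    - [0, 0, 0, 0, 0, 1]

```text
time_s: 7.2
position: [455.4, 180.5, 103.7]
tool_rot: [-0.008, 0.386, 0.922, -0.02]
force: [0.7, -1.1, -0.4]
gripper_width: -0.0
finger_force: 0.0
```

Request:
play_rows:
  moves:
    - [0, 0, 0, 0, 0, 1]
    - [0, 0, 0, 0, 0, 1]
    - [0, 0, 0, 0, 0, 1]
    - [0, 0, 0, 0, 0, 1]
    - [0, 0, 0, 0, 0, 1]
    - [0, 0, 0, 0, 0, 1]
    - [0, 0, 0, 0, 0, 1]
    - [0, 0, 0, 0, 0, 1]

```text
time_s: 8.2
position: [455.4, 180.5, 103.7]
tool_rot: [-0.001, 0.048, 0.999, -0.021]
force: [-0.6, -1.0, -1.1]
gripper_width: -0.0
finger_force: 0.0
```

```bash
cat > rel.py <<'E'
from h import *
from station import bot
from scipy.spatial.transform import Rotation as Ro
import sys
c=np.array([513.7,276.3]);d=np.array([.98458,.17496]);x=np.array([.17496,-.98458])
o=bot.get_obs()
q=o["tool_rot"];R=Ro.from_quat([q[1],q[2],q[3],q[0]])
T=Ro.from_matrix(np.c_[-d_ if 0 else np.r_[d,0]*-1, np.r_[-x,0]*1, [0,0,-1]]) # tool y = -jig x
T=Ro.from_matrix(np.c_[np.cross(np.r_[-x,0],[0,0,-1]),np.r_[-x,0],[0,0,-1]])
print("t",o["time_s"],"q",o["qpos"].round(3),"w",o["gripper_width"])
p=o["position"];print("pos",p.round(1),"jig",((p[:2]-c)@x).round(1),((p[:2]-c)@d).round(1))
f=o["force"];print("force jig",(f[:2]@x).round(2),(f[:2]@d).round(2),f[2].round(2))
print("turn to jig-aligned, units",((T*R.inv()).as_rotvec(degrees=True)/5).round(3))
E
python3 rel.py
```

```text
t 8.2 q [ 0.237  0.254 -0.391  0.939 -0.04   0.333] w -0.0005370168228439027
pos [455.4 180.5 103.7] jig 84.1 -74.2
force jig 0.83 -0.77 -1.09
turn to jig-aligned, units [0.488 0.02  3.112]
```

Request:
play_rows:
  moves:
    - [-0.041, 0.181, 0.026, 0.122, 0.005, 0.778]
    - [-0.041, 0.181, 0.026, 0.122, 0.005, 0.778]
    - [-0.041, 0.181, 0.026, 0.122, 0.005, 0.778]
    - [-0.041, 0.181, 0.026, 0.122, 0.005, 0.778]
    - [-0.027, 0.153, -0.0225, 0, 0, 0]
    - [-0.027, 0.153, -0.0225, 0, 0, 0]
    - [-0.027, 0.153, -0.0225, 0, 0, 0]
    - [-0.027, 0.153, -0.0225, 0, 0, 0]

```text
time_s: 9.2
position: [441.6, 247.6, 104.2]
tool_rot: [-0.0, -0.086, 0.996, -0.0]
force: [0.3, -1.1, 0.5]
gripper_width: -0.2
finger_force: 0.3
```

```bash
python3 rel.py
```

```text
t 9.2 q [ 0.353  0.269 -0.368  0.934 -0.     0.18 ] w -0.2079654349498898
pos [441.6 247.6 104.2] jig 15.6 -76.0
force jig 1.16 0.15 0.53
turn to jig-aligned, units [ 0.005 -0.004  0.038]
```

Request:
play_rows:
  moves:
    - [-0.0215, 0.1205, -0.0975, 0, 0, 0]
    - [-0.0215, 0.1205, -0.0975, 0, 0, 0]
    - [-0.0215, 0.1205, -0.0975, 0, 0, 0]
    - [-0.0215, 0.1205, -0.0975, 0, 0, 0]
    - [-0.0133, 0.0755, -0.153, 0, 0, 0]
    - [-0.0133, 0.0755, -0.153, 0, 0, 0]
    - [-0.0133, 0.0755, -0.153, 0, 0, 0]
    - [0, 0, 0, 0, 0, 0]

```text
time_s: 10.2
position: [434.8, 282.5, 61.2]
tool_rot: [-0.001, -0.086, 0.996, -0.0]
force: [0.6, 0.6, 0.5]
gripper_width: -0.1
finger_force: 0.0
```

```bash
python3 rel.py
```

```text
t 10.2 q [ 0.421  0.336 -0.394  0.842 -0.     0.248] w -0.12162033085566061
pos [434.8 282.5  61.2] jig -19.9 -76.6
force jig -0.51 0.74 0.46
turn to jig-aligned, units [ 0.009 -0.017  0.031]
```

Request:
play_rows:
  moves:
    - [-0.02, 0.118, 0, 0, 0, 0]
    - [-0.02, 0.118, 0, 0, 0, 0]
    - [0, 0, -0.02, 0, 0, 0]
    - [0, 0, -0.02, 0, 0, 0]
    - [0, 0, -0.02, 0, 0, 0]
    - [0, 0, -0.02, 0, 0, 0]
    - [0, 0, -0.02, 0, 0, 0]
    - [0, 0, -0.02, 0, 0, 0]

```text
time_s: 11.2
position: [433.5, 294.4, 56.0]
tool_rot: [0.0, -0.086, 0.996, -0.0]
force: [-1.0, -0.8, 3.0]
gripper_width: -0.3
finger_force: 1.4
```

```bash
python3 rel.py
```

```text
t 11.2 q [ 0.443  0.35  -0.389  0.832 -0.     0.271] w -0.29670416007048145
pos [433.5 294.4  56. ] jig -31.8 -75.8
force jig 0.56 -1.16 2.99
turn to jig-aligned, units [0.002 0.    0.035]
```

Request:
play_rows:
  moves:
    - [0, 0, -0.02, 0, 0, 0]
    - [0, 0, -0.02, 0, 0, 0]
    - [0, 0, 0, 0, 0, 0]
    - [0, 0, 0, 0, 0, 0]
    - [0, 0, 0, 0, 0, 0]
    - [0, 0, 0, 0, 0, 0]
    - [0, 0, 0, 0, 0, 0]
    - [0, 0, 0, 0, 0, 0]

```text
time_s: 12.2
position: [433.6, 294.4, 55.7]
tool_rot: [0.001, -0.086, 0.996, -0.0]
force: [-4.0, -1.9, 12.8]
gripper_width: 0.1
finger_force: 6.8
```

```bash
python3 rel.py
```

```text
t 12.2 q [ 0.443  0.35  -0.39   0.83  -0.     0.271] w 0.142458091044464
pos [433.6 294.4  55.7] jig -31.8 -75.7
force jig 1.15 -4.24 12.76
turn to jig-aligned, units [-0.001  0.013  0.034]
```

Request:
play_rows:
  moves:
    - [0, 0, 0.6, 0, 0, 0]
    - [0, 0, 0.6, 0, 0, 0]
    - [0.527, 0.0205, 0, 0, 0, 0.15]
    - [0.527, 0.0205, 0, 0, 0, 0.15]
    - [0.527, 0.0205, 0, 0, 0, 0.15]
    - [0.527, 0.0205, 0, 0, 0, 0.15]
    - [0.527, 0.0205, 0, 0, 0, 0.15]
    - [0, 0, 0, 0, 0, 0]
  hand: 60

```text
time_s: 13.2
position: [566.7, 299.2, 113.5]
tool_rot: [0.0, -0.118, 0.993, -0.0]
force: [-0.7, 0.2, -0.4]
gripper_width: 60.1
finger_force: 0.0
```

```bash
python3 rel.py; python3 - <<'E'
from station import bot
import cv2,pickle,numpy as np
f=bot.grab_frame("side");t=bot.grab_frame("top")
pickle.dump(t,open("top2.pkl","wb"));pickle.dump(f,open("side2.pkl","wb"))
c=np.zeros((560,800,3),np.uint8)
c[:360,:480]=cv2.resize(f["frame"][140:230,285:405],None,fx=4,fy=4,interpolation=2)
c[:560,490:800]=cv2.resize(t["frame"][130:270,300:378],(310,560),interpolation=2)
cv2.imwrite("pics/b2.png",c[:,:,::-1])
E
```

```text
t 13.2 q [ 0.361  0.5    0.007  1.077 -0.     0.124] w 60.096049306035674
pos [566.7 299.2 113.5] jig -13.3 56.2
force jig -0.31 -0.61 -0.44
turn to jig-aligned, units [ 0.003  0.005 -0.701]
```

View pics/b2.png

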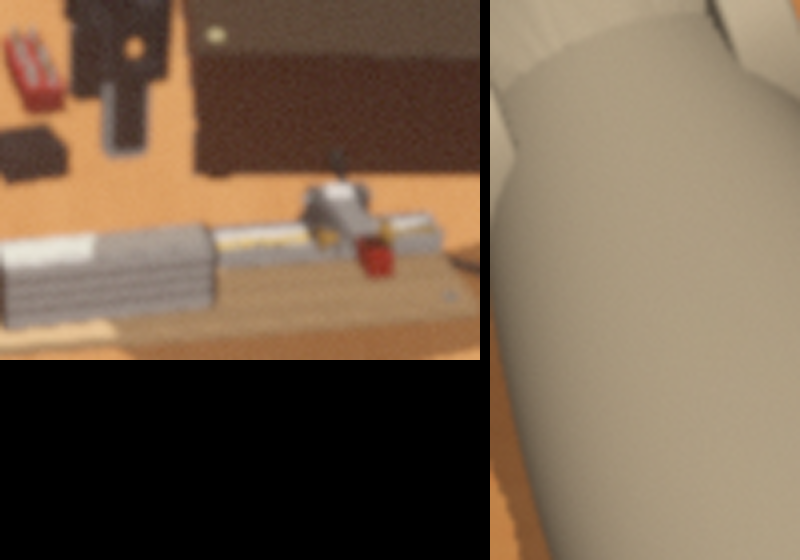

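The leaf lies down across the board (red tab at about (375,257) in the crop) with the brass pad to its left. The profile is intact, with its near end at (213,270).

Request:
play_rows:
  moves:
    - [0, 0, -0.258, 0, 0, 0]
    - [0, 0, -0.258, 0, 0, 0]
    - [0, 0, -0.258, 0, 0, 0]
    - [0, 0, -0.258, 0, 0, 0]
    - [0, 0, -0.258, 0, 0, 0]
    - [0, 0, -0.258, 0, 0, 0]
    - [0, 0, 0, 0, 0, 0]
    - [0, 0, 0, 0, 0, 0]

```text
time_s: 14.3
position: [565.5, 299.6, 36.9]
tool_rot: [0.0, -0.119, 0.993, -0.0]
force: [0.5, -0.1, -0.4]
gripper_width: 60.4
finger_force: 0.0
```

Request:
play_rows:
  moves:
    - [0, 0, 0, 0, 0, 0]
    - [0, 0, 0, 0, 0, 0]
    - [0, 0, 0, 0, 0, 0]
    - [0, 0, 0, 0, 0, 0]
    - [0, 0, 0, 0, 0, 0]
    - [0, 0, 0, 0, 0, 0]
    - [0, 0, 0, 0, 0, 0]
    - [0, 0, 0, 0, 0, 0]
  hand: 15

```text
time_s: 15.3
position: [565.9, 299.7, 37.6]
tool_rot: [0.001, -0.119, 0.993, 0.0]
force: [-1.1, -0.8, 5.7]
gripper_width: 23.6
finger_force: 60.9
```

```bash
python3 rel.py
```

```text
t 15.3 q [ 0.362  0.561 -0.093  0.915 -0.     0.124] w 23.624121292529978
pos [565.9 299.7  37.6] jig -13.9 55.5
force jig 0.6 -1.19 5.68
turn to jig-aligned, units [-0.002  0.018 -0.715]
```

Request:
play_rows:
  moves:
    - [0.0114, -0.064, 0.005, 0, 0, -0.179]
    - [0.0114, -0.064, 0.005, 0, 0, -0.179]
    - [0.0114, -0.064, 0.005, 0, 0, -0.179]
    - [0.0114, -0.064, 0.005, 0, 0, -0.179]
    - [0, 0, 0, 0, 0, 0]
    - [0, 0, 0, 0, 0, 0]
    - [0, 0, 0, 0, 0, 0]
    - [0, 0, 0, 0, 0, 0]

```text
time_s: 16.3
position: [567.6, 286.1, 37.6]
tool_rot: [-0.0, -0.088, 0.996, -0.001]
force: [0.4, -2.3, 3.5]
gripper_width: 24.0
finger_force: 60.7
```

```bash
python3 rel.py
```

```text
t 16.3 q [ 0.341  0.554 -0.104  0.912 -0.001  0.166] w 23.98839119850089
pos [567.6 286.1  37.6] jig -0.2 54.8
force jig 2.32 -0.05 3.45
turn to jig-aligned, units [ 0.016 -0.     0.005]
```

Request:
play_rows:
  moves:
    - [-0.0985, -0.0175, 0.004, 0, 0, 0]
    - [-0.0985, -0.0175, 0.004, 0, 0, 0]
    - [-0.0985, -0.0175, 0.004, 0, 0, 0]
    - [-0.0985, -0.0175, 0, 0, 0, 0]
    - [-0.0985, -0.0175, 0, 0, 0, 0]
    - [-0.0985, -0.0175, 0, 0, 0, 0]
    - [-0.0985, -0.0175, 0, 0, 0, 0]
    - [0, 0, 0, 0, 0, 0]

```text
time_s: 17.3
position: [532.5, 280.5, 38.3]
tool_rot: [-0.0, -0.088, 0.996, -0.0]
force: [0.6, -0.2, -1.5]
gripper_width: 23.7
finger_force: 60.2
```

```bash
python3 rel.py
```

```text
t 17.3 q [ 0.352  0.498 -0.201  0.872 -0.     0.176] w 23.716047410217303
pos [532.5 280.5  38.3] jig -0.8 19.3
force jig 0.28 0.6 -1.45
turn to jig-aligned, units [ 0.004 -0.004 -0.001]
```

Request:
play_rows:
  moves:
    - [0.0035, -0.0197, 0, 0, 0, 0]
    - [0.0035, -0.0197, 0, 0, 0, 0]
    - [0, 0, 0, 0, 0, 0]
    - [0, 0, 0, 0, 0, 0]
    - [0, 0, 0, 0, 0, 0]
    - [0, 0, 0, 0, 0, 0]
    - [0, 0, 0, 0, 0, 0]
    - [0, 0, 0, 0, 0, 0]

```text
time_s: 18.3
position: [533.4, 278.6, 38.3]
tool_rot: [0.0, -0.088, 0.996, -0.0]
force: [0.2, -0.4, -1.9]
gripper_width: 23.8
finger_force: 60.2
```

```bash
python3 rel.py;  python3 - <<'E'
from station import bot
import cv2,pickle,numpy as np
f=bot.grab_frame("side")
cv2.imwrite("pics/b3.png",cv2.resize(f["frame"][160:230,270:405],None,fx=5.9,fy=5.9,interpolation=2)[:,:,::-1])
E
```

```text
t 18.3 q [ 0.348  0.497 -0.202  0.872 -0.     0.172] w 23.84709950146305
pos [533.4 278.6  38.3] jig 1.2 19.8
force jig 0.39 0.11 -1.86
turn to jig-aligned, units [ 0.003  0.001 -0.   ]
```

View pics/b3.png

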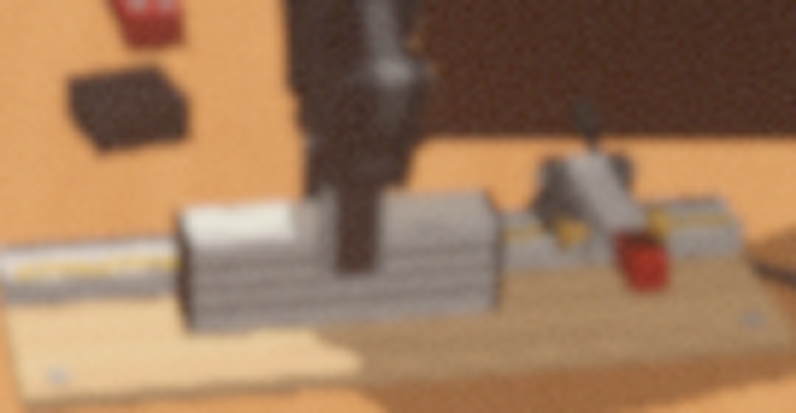

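The profile is held near the fence. Its near end is at (498,250) and the brass pad starts at about (555,235), so the gap is roughly 20 mm.

Request:
play_rows:
  moves:
    - [0.0026, -0.0148, -0.003, 0, 0, 0]
    - [0.0026, -0.0148, -0.003, 0, 0, 0]
    - [0, 0, 0, 0, 0, 0]
    - [0, 0, 0, 0, 0, 0]
    - [0, 0, 0, 0, 0, 0]
    - [0, 0, 0, 0, 0, 0]
    - [0, 0, 0, 0, 0, 0]
    - [0, 0, 0, 0, 0, 0]

```text
time_s: 19.35
position: [533.7, 277.1, 38.0]
tool_rot: [0.0, -0.088, 0.996, -0.0]
force: [0.5, -0.2, -1.3]
gripper_width: 23.8
finger_force: 60.2
```

```bash
python3 rel.py
```

```text
t 19.35 q [ 0.346  0.497 -0.204  0.871 -0.     0.17 ] w 23.82178280228252
pos [533.7 277.1  38. ] jig 2.7 19.8
force jig 0.33 0.45 -1.25
turn to jig-aligned, units [0.002 0.001 0.   ]
```

Request:
play_rows:
  moves:
    - [0.0026, -0.0148, 0, 0, 0, 0]
    - [0.0026, -0.0148, 0, 0, 0, 0]
    - [0, 0, 0, 0, 0, 0]
    - [0, 0, 0, 0, 0, 0]
    - [0, 0, 0, 0, 0, 0]
    - [0, 0, 0, 0, 0, 0]
    - [0, 0, 0, 0, 0, 0]
    - [0, 0, 0, 0, 0, 0]

```text
time_s: 20.35
position: [533.9, 275.7, 38.0]
tool_rot: [0.0, -0.088, 0.996, -0.0]
force: [-0.1, -0.6, -1.6]
gripper_width: 23.5
finger_force: 60.2
```

```bash
python3 rel.py
```

```text
t 20.35 q [ 0.343  0.496 -0.205  0.87  -0.     0.167] w 23.47194382649549
pos [533.9 275.7  38. ] jig 4.2 19.8
force jig 0.59 -0.23 -1.65
turn to jig-aligned, units [0.003 0.001 0.001]
```

Request:
play_rows:
  moves:
    - [-0.0394, -0.007, 0, 0, 0, 0]
    - [-0.0394, -0.007, 0, 0, 0, 0]
    - [-0.0394, -0.007, 0, 0, 0, 0]
    - [-0.0394, -0.007, 0, 0, 0, 0]
    - [0.0035, -0.0197, 0, 0, 0, 0]
    - [0.0035, -0.0197, 0, 0, 0, 0]
    - [0, 0, 0, 0, 0, 0]
    - [0, 0, 0, 0, 0, 0]

```text
time_s: 21.35
position: [526.3, 272.8, 38.0]
tool_rot: [-0.0, -0.088, 0.996, 0.0]
force: [-1.1, 4.7, -1.6]
gripper_width: 23.6
finger_force: 60.1
```

```bash
python3 rel.py
```

```text
t 21.35 q [ 0.342  0.482 -0.228  0.861  0.001  0.166] w 23.575969719370548
pos [526.3 272.8  38. ] jig 5.7 11.8
force jig -4.79 -0.27 -1.59
turn to jig-aligned, units [-0.009 -0.003 -0.002]
```

Request:
play_rows:
  moves:
    - [-0.001, 0.007, -0.005, 0, 0, 0]
    - [-0.0197, -0.0035, 0, 0, 0, 0]
    - [-0.0197, -0.0035, 0, 0, 0, 0]
    - [-0.0197, -0.0035, 0, 0, 0, 0]
    - [-0.0197, -0.0035, 0, 0, 0, 0]
    - [-0.0197, -0.0035, 0, 0, 0, 0]
    - [0, 0, 0, 0, 0, 0]
    - [0, 0, 0, 0, 0, 0]

```text
time_s: 22.35
position: [521.5, 272.0, 37.8]
tool_rot: [0.0, -0.088, 0.996, 0.0]
force: [0.6, 4.6, -1.0]
gripper_width: 23.6
finger_force: 60.1
```

```bash
python3 rel.py
```

```text
t 22.35 q [ 0.344  0.475 -0.241  0.855  0.     0.168] w 23.647633058746386
pos [521.5 272.   37.8] jig 5.6 6.9
force jig -4.44 1.38 -1.01
turn to jig-aligned, units [-0.003  0.003 -0.001]
```

Request:
play_rows:
  moves:
    - [-0.0197, -0.0035, 0, 0, 0, 0]
    - [-0.0197, -0.0035, 0, 0, 0, 0]
    - [0, 0, 0, 0, 0, 0]
    - [0, 0, 0, 0, 0, 0]
    - [0, 0, 0, 0, 0, 0]
    - [0, 0, 0, 0, 0, 0]
    - [0, 0, 0, 0, 0, 0]
    - [0, 0, 0, 0, 0, 0]

```text
time_s: 23.35
position: [519.5, 271.6, 37.8]
tool_rot: [0.0, -0.088, 0.996, 0.0]
force: [1.1, 4.4, -2.4]
gripper_width: 23.7
finger_force: 60.1
```

```bash
python3 rel.py;  python3 - <<'E'
from station import bot
import cv2,pickle,numpy as np
f=bot.grab_frame("side")
cv2.imwrite("pics/b4.png",cv2.resize(f["frame"][175:215,325:385],None,fx=12,fy=12,interpolation=2)[:,:,::-1])
E
```

```text
t 23.35 q [ 0.345  0.472 -0.246  0.852  0.     0.169] w 23.66949878576789
pos [519.5 271.6  37.8] jig 5.6 4.9
force jig -4.16 1.83 -2.42
turn to jig-aligned, units [-0.002  0.002 -0.001]
```

View pics/b4.png

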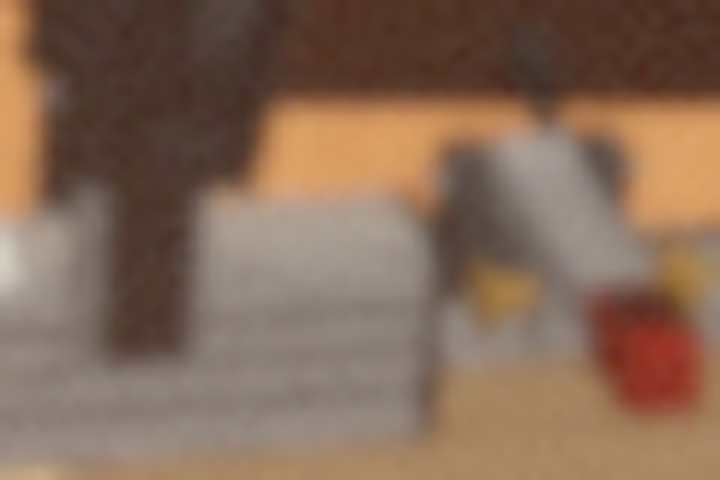

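The pad's left edge is at (472,290) and the profile end at (438,290), leaving about 5–6 mm.

Request:
play_rows:
  moves:
    - [-0.0197, -0.0035, 0, 0, 0, 0]
    - [-0.0197, -0.0035, 0, 0, 0, 0]
    - [0, 0, 0, 0, 0, 0]
    - [0, 0, 0, 0, 0, 0]
    - [0, 0, 0, 0, 0, 0]
    - [0, 0, 0, 0, 0, 0]
    - [0, 0, 0, 0, 0, 0]
    - [0, 0, 0, 0, 0, 0]

```text
time_s: 24.4
position: [517.6, 271.2, 37.8]
tool_rot: [0.0, -0.088, 0.996, 0.0]
force: [0.5, 5.3, -1.9]
gripper_width: 23.7
finger_force: 60.1
```

```bash
python3 rel.py
```

```text
t 24.4 q [ 0.345  0.469 -0.252  0.85   0.     0.169] w 23.711703454458682
pos [517.6 271.2  37.8] jig 5.7 2.9
force jig -5.18 1.41 -1.94
turn to jig-aligned, units [-0.002  0.003 -0.   ]
```

Request:
play_rows:
  moves:
    - [-0.0197, -0.0035, 0, 0, 0, 0]
    - [-0.006, -0.001, 0, 0, 0, 0]
    - [0, 0, 0, 0, 0, 0]
    - [0, 0, 0, 0, 0, 0]
    - [0, 0, 0, 0, 0, 0]
    - [0, 0, 0, 0, 0, 0]
    - [0, 0, 0, 0, 0, 0]
    - [0, 0, 0, 0, 0, 0]

```text
time_s: 25.4
position: [516.3, 271.1, 37.8]
tool_rot: [0.0, -0.088, 0.996, 0.0]
force: [1.6, 4.2, -1.7]
gripper_width: 23.6
finger_force: 60.1
```

```bash
python3 rel.py
```

```text
t 25.4 q [ 0.346  0.467 -0.255  0.849  0.     0.17 ] w 23.609248258723795
pos [516.3 271.1  37.8] jig 5.6 1.7
force jig -3.87 2.36 -1.68
turn to jig-aligned, units [-0.003  0.004 -0.   ]
```

Request:
play_rows:
  moves:
    - [-0.0098, -0.0018, 0, 0, 0, 0]
    - [-0.0059, -0.001, 0, 0, 0, 0]
    - [0, 0, 0, 0, 0, 0]
    - [0, 0, 0, 0, 0, 0]
    - [0, 0, 0, 0, 0, 0]
    - [0, 0, 0, 0, 0, 0]
    - [0, 0, 0, 0, 0, 0]
    - [0, 0, 0, 0, 0, 0]

```text
time_s: 26.4
position: [515.6, 270.9, 37.9]
tool_rot: [0.0, -0.088, 0.996, 0.0]
force: [1.2, 4.9, -0.8]
gripper_width: 23.6
finger_force: 60.1
```

```bash
python3 rel.py
```

```text
t 26.4 q [ 0.346  0.465 -0.257  0.848  0.     0.17 ] w 23.590465686829223
pos [515.6 270.9  37.9] jig 5.6 0.9
force jig -4.59 2.06 -0.82
turn to jig-aligned, units [-0.004  0.006  0.001]
```

Request:
play_rows:
  moves:
    - [-0.0098, -0.0018, 0, 0, 0, 0]
    - [-0.0059, -0.001, 0, 0, 0, 0]
    - [0, 0, 0, 0, 0, 0]
    - [0, 0, 0, 0, 0, 0]
    - [0, 0, 0, 0, 0, 0]
    - [0, 0, 0, 0, 0, 0]
    - [0, 0, 0, 0, 0, 0]
    - [0, 0, 0, 0, 0, 0]

```text
time_s: 27.4
position: [514.8, 270.8, 37.8]
tool_rot: [0.0, -0.088, 0.996, 0.0]
force: [1.1, 4.6, -1.8]
gripper_width: 23.4
finger_force: 60.1
```

```bash
python3 rel.py
```

```text
t 27.4 q [ 0.346  0.464 -0.259  0.847  0.     0.17 ] w 23.420560059913917
pos [514.8 270.8  37.8] jig 5.7 0.2
force jig -4.36 1.85 -1.83
turn to jig-aligned, units [-0.003  0.006  0.   ]
```

Request:
play_rows:
  moves:
    - [-0.0098, -0.0018, 0, 0, 0, 0]
    - [-0.0098, -0.0018, 0, 0, 0, 0]
    - [0, 0, 0, 0, 0, 0]
    - [0, 0, 0, 0, 0, 0]
    - [0, 0, 0, 0, 0, 0]
    - [0, 0, 0, 0, 0, 0]
    - [0, 0, 0, 0, 0, 0]
    - [0, 0, 0, 0, 0, 0]

```text
time_s: 28.4
position: [513.8, 270.6, 37.8]
tool_rot: [0.0, -0.088, 0.996, 0.0]
force: [1.7, 4.1, -2.2]
gripper_width: 23.9
finger_force: 60.1
```

```bash
python3 rel.py
```

```text
t 28.4 q [ 0.346  0.463 -0.262  0.846  0.     0.171] w 23.921774645977
pos [513.8 270.6  37.8] jig 5.6 -0.9
force jig -3.74 2.39 -2.23
turn to jig-aligned, units [-0.004  0.005  0.   ]
```

Request:
play_rows:
  moves:
    - [-0.0098, -0.0018, 0, 0, 0, 0]
    - [-0.0098, -0.0018, 0, 0, 0, 0]
    - [0, 0, 0, 0, 0, 0]
    - [0, 0, 0, 0, 0, 0]
    - [0, 0, 0, 0, 0, 0]
    - [0, 0, 0, 0, 0, 0]
    - [0, 0, 0, 0, 0, 0]
    - [0, 0, 0, 0, 0, 0]

```text
time_s: 29.4
position: [512.9, 270.5, 37.8]
tool_rot: [0.0, -0.088, 0.996, 0.0]
force: [1.5, 4.2, -1.9]
gripper_width: 23.4
finger_force: 60.1
```

```bash
python3 rel.py
```

```text
t 29.4 q [ 0.347  0.461 -0.264  0.845  0.     0.171] w 23.361978321098455
pos [512.9 270.5  37.8] jig 5.6 -1.8
force jig -3.92 2.17 -1.92
turn to jig-aligned, units [-0.004  0.005 -0.   ]
```

Request:
play_rows:
  moves:
    - [-0.0098, -0.0018, 0, 0, 0, 0]
    - [-0.0098, -0.0018, 0, 0, 0, 0]
    - [0, 0, 0, 0, 0, 0]
    - [0, 0, 0, 0, 0, 0]
    - [0, 0, 0, 0, 0, 0]
    - [0, 0, 0, 0, 0, 0]
    - [0, 0, 0, 0, 0, 0]
    - [0, 0, 0, 0, 0, 0]

```text
time_s: 30.4
position: [511.9, 270.3, 37.9]
tool_rot: [0.0, -0.088, 0.996, 0.0]
force: [1.0, 5.3, -1.3]
gripper_width: 23.8
finger_force: 60.1
```

```bash
python3 rel.py
```

```text
t 30.4 q [ 0.347  0.459 -0.267  0.844  0.     0.171] w 23.773244876650544
pos [511.9 270.3  37.9] jig 5.6 -2.8
force jig -5.08 1.94 -1.3
turn to jig-aligned, units [-0.004  0.006  0.   ]
```

Request:
play_rows:
  moves:
    - [-0.0098, -0.0018, 0, 0, 0, 0]
    - [-0.0098, -0.0018, 0, 0, 0, 0]
    - [0, 0, 0, 0, 0, 0]
    - [0, 0, 0, 0, 0, 0]
    - [0, 0, 0, 0, 0, 0]
    - [0, 0, 0, 0, 0, 0]
    - [0, 0, 0, 0, 0, 0]
    - [0, 0, 0, 0, 0, 0]

```text
time_s: 31.4
position: [510.9, 270.1, 37.9]
tool_rot: [0.0, -0.088, 0.996, 0.0]
force: [1.5, 4.8, -2.2]
gripper_width: 23.6
finger_force: 60.1
```

```bash
python3 rel.py
```

```text
t 31.4 q [ 0.347  0.458 -0.269  0.843  0.     0.171] w 23.577854252413943
pos [510.9 270.1  37.9] jig 5.6 -3.8
force jig -4.5 2.37 -2.23
turn to jig-aligned, units [-0.004  0.006 -0.   ]
```

Request:
play_rows:
  moves:
    - [-0.0098, -0.0018, 0, 0, 0, 0]
    - [-0.0098, -0.0018, 0, 0, 0, 0]
    - [0, 0, 0, 0, 0, 0]
    - [0, 0, 0, 0, 0, 0]
    - [0, 0, 0, 0, 0, 0]
    - [0, 0, 0, 0, 0, 0]
    - [0, 0, 0, 0, 0, 0]
    - [0, 0, 0, 0, 0, 0]

```text
time_s: 32.4
position: [510.2, 270.0, 37.9]
tool_rot: [0.0, -0.088, 0.996, 0.0]
force: [1.8, 5.1, -2.1]
gripper_width: 23.6
finger_force: 60.0
```

```bash
python3 rel.py;  python3 - <<'E'
from station import bot
import cv2,pickle,numpy as np
f=bot.grab_frame("side")
cv2.imwrite("pics/b5.png",cv2.resize(f["frame"][175:215,325:385],None,fx=12,fy=12,interpolation=2)[:,:,::-1])
E
```

```text
t 32.4 q [ 0.348  0.456 -0.272  0.842  0.     0.172] w 23.55331987699091
pos [510.2 270.   37.9] jig 5.6 -4.6
force jig -4.74 2.71 -2.05
turn to jig-aligned, units [-0.005  0.01  -0.   ]
```

View pics/b5.png

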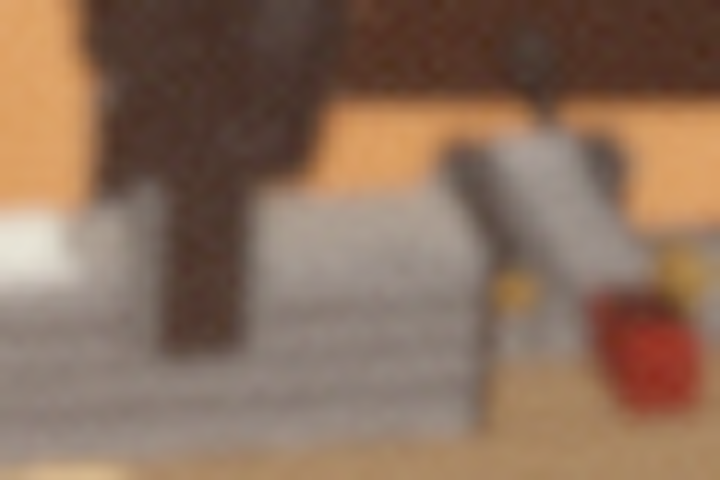

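The profile end and the brass pad's visible edge now meet, both at about x = 493. The next steps are 0.4 mm.

Request:
play_rows:
  moves:
    - [-0.008, -0.0014, 0, 0, 0, 0]
    - [0, 0, 0, 0, 0, 0]
    - [0, 0, 0, 0, 0, 0]
    - [0, 0, 0, 0, 0, 0]
    - [0, 0, 0, 0, 0, 0]
    - [0, 0, 0, 0, 0, 0]
    - [0, 0, 0, 0, 0, 0]
    - [0, 0, 0, 0, 0, 0]

```text
time_s: 33.45
position: [510.1, 269.9, 37.9]
tool_rot: [0.001, -0.088, 0.996, 0.0]
force: [2.4, 4.7, -2.2]
gripper_width: 23.6
finger_force: 59.9
```

```bash
python3 rel.py
```

```text
t 33.45 q [ 0.348  0.456 -0.273  0.841  0.     0.172] w 23.564022546150262
pos [510.1 269.9  37.9] jig 5.6 -4.6
force jig -4.26 3.16 -2.16
turn to jig-aligned, units [-0.007  0.017  0.002]
```

Request:
play_rows:
  moves:
    - [-0.01, -0.0018, 0, 0, 0, 0]
    - [0, 0, 0, 0, 0, 0]
    - [0, 0, 0, 0, 0, 0]
    - [0, 0, 0, 0, 0, 0]
    - [0, 0, 0, 0, 0, 0]
    - [0, 0, 0, 0, 0, 0]
    - [0, 0, 0, 0, 0, 0]
    - [0, 0, 0, 0, 0, 0]

```text
time_s: 34.45
position: [510.1, 270.0, 38.1]
tool_rot: [0.001, -0.088, 0.996, 0.0]
force: [3.0, 5.4, -3.1]
gripper_width: 23.9
finger_force: 59.9
```

```bash
python3 rel.py; python3 -c "
from station import bot
o=bot.get_obs();print(o['position'],o['ft_torque'])"
```

```text
t 34.45 q [ 0.348  0.455 -0.273  0.84  -0.     0.172] w 23.925982726757297
pos [510.1 270.   38.1] jig 5.6 -4.6
force jig -4.84 3.91 -3.13
turn to jig-aligned, units [-0.009  0.028  0.002]
[510.11215831 269.96402249  38.0607996 ] [ 1.14554928 -0.78657168 -0.1129204 ]
```

Request:
play_rows:
  moves:
    - [0, 0, -0.006, 0, 0, 0]
    - [0, 0, -0.004, 0, 0, 0]
    - [0, 0, 0, 0, 0, 0]
    - [0, 0, 0, 0, 0, 0]
    - [0, 0, 0, 0, 0, 0]
    - [0, 0, 0, 0, 0, 0]
    - [0, 0, 0, 0, 0, 0]
    - [0, 0, 0, 0, 0, 0]

```text
time_s: 35.45
position: [510.1, 270.0, 37.9]
tool_rot: [0.001, -0.088, 0.996, 0.0]
force: [3.2, 5.2, -0.7]
gripper_width: 23.7
finger_force: 60.2
```

```bash
python3 rel.py
```

```text
t 35.45 q [ 0.348  0.455 -0.274  0.839 -0.     0.172] w 23.6875819281316
pos [510.1 270.   37.9] jig 5.6 -4.6
force jig -4.58 4.03 -0.75
turn to jig-aligned, units [-0.009  0.03   0.001]
```

Request:
play_rows:
  moves:
    - [0, 0, 0, 0, 0, 0]
    - [0, 0, 0, 0, 0, 0]
    - [0, 0, 0, 0, 0, 0]
    - [0, 0, 0, 0, 0, 0]
    - [0, 0, 0, 0, 0, 0]
    - [0, 0, 0, 0, 0, 0]
    - [0, 0, 0, 0, 0, 0]
    - [0, 0, 0, 0, 0, 0]
  hand: 36

```text
time_s: 36.45
position: [508.9, 269.5, 37.2]
tool_rot: [0.0, -0.088, 0.996, -0.0]
force: [-0.4, -0.5, -0.2]
gripper_width: 35.9
finger_force: 0.0
```

```bash
python3 rel.py
```

```text
t 36.45 q [ 0.348  0.456 -0.275  0.84  -0.     0.172] w 35.94488522214939
pos [508.9 269.5  37.2] jig 5.8 -6.0
force jig 0.43 -0.44 -0.2
turn to jig-aligned, units [0.002 0.001 0.   ]
```

Request:
play_rows:
  moves:
    - [0.0044, -0.0246, 0, 0, 0, 0]
    - [0.0044, -0.0246, 0, 0, 0, 0]
    - [0.0044, -0.0246, 0, 0, 0, 0]
    - [0.0044, -0.0246, 0, 0, 0, 0]
    - [0.0018, -0.01, 0, 0, 0, 0]
    - [0.0018, -0.01, 0, 0, 0, 0]
    - [0, 0, 0, 0, 0, 0]
    - [0, 0, 0, 0, 0, 0]

```text
time_s: 37.45
position: [509.8, 264.2, 37.4]
tool_rot: [0.0, -0.088, 0.996, 0.0]
force: [-1.4, 5.3, 0.0]
gripper_width: 36.2
finger_force: 2.4
```

```bash
python3 rel.py
```

```text
t 37.45 q [ 0.338  0.453 -0.28   0.838  0.001  0.162] w 36.23472966154
pos [509.8 264.2  37.4] jig 11.3 -5.9
force jig -5.42 -0.47 0.02
turn to jig-aligned, units [-0.011  0.001 -0.006]
```

Request:
play_rows:
  moves:
    - [-0.02, 0.112, 0, 0, 0, 0]
    - [0, 0, 0.5, 0, 0, 0]
    - [0, 0, 0.5, 0, 0, 0]
    - [0, 0, 0.5, 0, 0, 0]
    - [-0.43, 0.335, 0, 0, 0, 0]
    - [-0.43, 0.335, 0, 0, 0, 0]
    - [-0.43, 0.335, 0, 0, 0, 0]
    - [-0.43, 0.335, 0, 0, 0, 0]

```text
time_s: 38.45
position: [422.4, 336.1, 112.1]
tool_rot: [0.0, -0.087, 0.996, -0.001]
force: [-0.2, 0.6, -0.1]
gripper_width: 36.0
finger_force: 0.0
```

Request:
play_rows:
  moves:
    - [0, 0, 0, -0.985, -0.175, 0]
    - [0, 0, 0, -0.985, -0.175, 0]
    - [0, 0, 0, -0.985, -0.175, 0]
    - [0, 0, 0, -0.985, -0.175, 0]
    - [0, 0, 0, -0.985, -0.175, 0]
    - [0, 0, 0, -0.985, -0.175, 0]
    - [0, 0, 0, -0.985, -0.175, 0]
    - [0, 0, 0, -0.985, -0.175, 0]
  hand: 0

```text
time_s: 39.45
position: [423.4, 336.2, 112.4]
tool_rot: [0.031, -0.082, 0.935, -0.343]
force: [-0.1, 0.2, 0.3]
gripper_width: -0.1
finger_force: 0.0
```

```bash
python3 rel.py;  python3 - <<'E'
from station import bot
import cv2,pickle,numpy as np
f=bot.grab_frame("side");t=bot.grab_frame("top")
c=np.zeros((560,800,3),np.uint8)
c[:400,:480]=cv2.resize(f["frame"][130:230,285:405],None,fx=4,fy=4,interpolation=2)
c[:560,490:800]=cv2.resize(t["frame"][130:270,300:378],(310,560),interpolation=2)
cv2.imwrite("pics/b6.png",c[:,:,::-1])
E
```

```text
t 39.45 q [ 0.804  0.695  0.13   1.466 -0.551  0.76 ] w -0.09634156100093132
pos [423.4 336.2 112.4] jig -74.8 -78.4
force jig -0.24 -0.04 0.3
turn to jig-aligned, units [ 7.921e+00  1.427e+00 -1.000e-03]
```

View pics/b6.png

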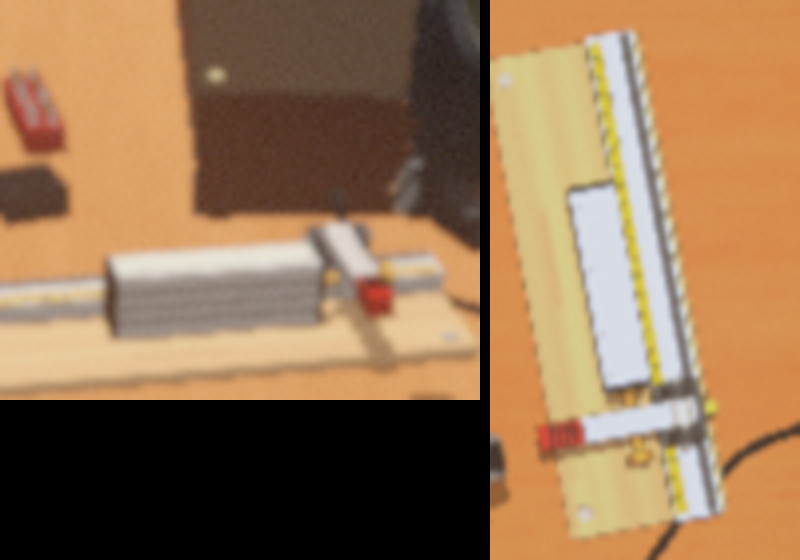

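The profile lies flush along the fence and its end meets the brass pad at (630,390). The leaf is down with its red tab at (560,437), and the tilted gripper is clear at the left.

```bash
python3 - <<'E'
from h import *
t=pickle.load(open("top.pkl","rb"))
c=np.array([513.7,276.3]);d=np.array([.98458,.17496]);x=np.array([.17496,-.98458])
for n,u,v,z in(("tabL",540,440,45),("tabR",582,432,45),("tab",560,437,45),("hinge",690,415,45),("profend",632,387,44),("profFar",592,185,44)):
    q=ray(t,(300+(u-490)/3.974,130+v/4),z)[:2]-c;print(n,(q@x).round(1),(q@d).round(1))
E
```

```text
tabL -47.0 -77.2
tabR -24.5 -77.2
tab -36.4 -77.6
hinge 32.9 -79.0
profend 5.7 -59.0
profFar 4.6 49.4
```

Request:
play_rows:
  moves:
    - [0, 0, 0, -0.985, -0.175, 0]
    - [0, 0, -0.35, 0, 0, 0]
    - [0, 0, -0.35, 0, 0, 0]
    - [0, 0, -0.35, 0, 0, 0]
    - [0, 0, -0.35, 0, 0, 0]
    - [0, 0, -0.35, 0, 0, 0]
    - [0, 0, 0, 0, 0, 0]
    - [0, 0, 0, 0, 0, 0]

```text
time_s: 40.55
position: [423.0, 336.3, 24.9]
tool_rot: [0.034, -0.081, 0.92, -0.381]
force: [-0.1, -0.6, -0.1]
gripper_width: 0.2
finger_force: 0.0
```

```bash
python3 rel.py
```

```text
t 40.55 q [ 0.826  0.842  0.119  1.392 -0.599  0.822] w 0.16417734204124154
pos [423.  336.3  24.9] jig -74.9 -78.8
force jig 0.59 -0.19 -0.07
turn to jig-aligned, units [ 8.868e+00  1.579e+00 -1.000e-03]
```

Request:
play_rows:
  moves:
    - [0.0149, -0.0837, 0, 0, 0, 0]
    - [0.0149, -0.0837, 0, 0, 0, 0]
    - [0.0149, -0.0837, 0, 0, 0, 0]
    - [0.0149, -0.0837, 0, 0, 0, 0]
    - [0.0098, -0.055, 0.175, 0, 0, 0]
    - [0.0098, -0.055, 0.175, 0, 0, 0]
    - [0.0098, -0.055, 0.175, 0, 0, 0]
    - [0.0098, -0.055, 0.175, 0, 0, 0]

```text
time_s: 41.55
position: [428.0, 311.8, 60.6]
tool_rot: [0.035, -0.081, 0.921, -0.378]
force: [-2.5, 8.6, 1.7]
gripper_width: -0.0
finger_force: 3.3
```

```bash
python3 rel.py
```

```text
t 41.55 q [ 0.794  0.764  0.069  1.393 -0.613  0.785] w -0.02275905513474487
pos [428.  311.8  60.6] jig -50.0 -78.2
force jig -8.96 -0.97 1.69
turn to jig-aligned, units [8.79  1.608 0.   ]
```

```bash
cat > tab.py <<'E'
from h import *
import cv2
from station import bot
c=np.array([513.7,276.3]);d=np.array([.98458,.17496]);x=np.array([.17496,-.98458])
def cent(n,b):
    f=bot.grab_frame(n);h=cv2.cvtColor(f["frame"],cv2.COLOR_RGB2HSV)
    m=(((h[...,0]<5)|(h[...,0]>172))&(h[...,1]>150)&(h[...,2]>60)).astype(np.uint8)
    k=np.zeros_like(m);k[b[0]:b[1],b[2]:b[3]]=m[b[0]:b[1],b[2]:b[3]]
    ys,xs=np.nonzero(k);print(n,len(xs),xs.min(),xs.max(),ys.min(),ys.max());return f,np.array([xs.mean(),ys.mean()])
f,a=cent("side",(130,225,355,395));t,b=cent("top",(210,265,300,375))
def L(f,uv): 
    p=ray(f,uv,0);q=ray(f,uv,100);return p,(q-p)/np.linalg.norm(q-p)
p,u=L(f,a);q,v=L(t,b)
s=np.linalg.lstsq(np.c_[u,-v],q-p,rcond=None)[0];A=p+s[0]*u;B=q+s[1]*v
X=(A+B)/2;print("tab jig",((X[:2]-c)@x).round(1),((X[:2]-c)@d).round(1),X[2].round(1),"miss",np.linalg.norm(A-B).round(1))
E
python3 tab.py;python3 -c "
from station import bot
print(bot.get_obs()['ft_torque'])"
```

```text
side 30 375 381 185 190
top 32 316 327 235 240
tab jig -29.8 -75.3 71.3 miss 1.4
[1.23574876 0.20583056 0.01698921]
```

Request:
play_rows:
  moves:
    - [0.0095, -0.053, 0.085, 0, 0, 0]
    - [0.0095, -0.053, 0.085, 0, 0, 0]
    - [0.0095, -0.053, 0.085, 0, 0, 0]
    - [0.0095, -0.053, 0.085, 0, 0, 0]
    - [0.0108, -0.0606, 0.0585, 0, 0, 0]
    - [0.0108, -0.0606, 0.0585, 0, 0, 0]
    - [0.0108, -0.0606, 0.0585, 0, 0, 0]
    - [0.0108, -0.0606, 0.0585, 0, 0, 0]

```text
time_s: 42.65
position: [431.9, 285.4, 88.5]
tool_rot: [0.034, -0.081, 0.92, -0.382]
force: [0.0, -0.4, -1.0]
gripper_width: 0.1
finger_force: 0.5
```

```bash
python3 rel.py; python3 tab.py
```

```text
t 42.65 q [ 0.76   0.705  0.03   1.401 -0.631  0.752] w 0.09174208721877748
pos [431.9 285.4  88.5] jig -23.3 -79.0
force jig 0.42 -0.06 -1.03
turn to jig-aligned, units [ 8.87   1.573 -0.   ]
side 39 373 378 165 174
top 35 328 334 234 239
tab jig -8.9 -74.6 102.4 miss 3.2
```

Request:
play_rows:
  moves:
    - [0.0131, -0.0739, 0.041, 0, 0, 0]
    - [0.0131, -0.0739, 0.041, 0, 0, 0]
    - [0.0131, -0.0739, 0.041, 0, 0, 0]
    - [0.0131, -0.0739, 0.041, 0, 0, 0]
    - [0.0163, -0.0916, 0.02, 0, 0, 0]
    - [0.0163, -0.0916, 0.02, 0, 0, 0]
    - [0.0163, -0.0916, 0.02, 0, 0, 0]
    - [0.0163, -0.0916, 0.02, 0, 0, 0]

```text
time_s: 43.75
position: [437.9, 252.3, 100.7]
tool_rot: [0.034, -0.081, 0.92, -0.381]
force: [0.8, 2.1, 1.1]
gripper_width: -0.1
finger_force: 0.6
```

```bash
python3 rel.py; python3 tab.py
```

```text
t 43.75 q [ 0.713  0.648 -0.038  1.358 -0.653  0.701] w -0.08401265863259527
pos [437.9 252.3 100.7] jig 10.4 -78.9
force jig -1.91 1.13 1.11
turn to jig-aligned, units [8.867e+00 1.576e+00 1.000e-03]
side 25 367 373 155 162
top 43 347 353 229 236
tab jig 28.2 -74.6 109.6 miss 3.2
```

Request:
play_rows:
  moves:
    - [0.0088, -0.0492, 0, 0, 0, 0]
    - [0.0088, -0.0492, 0, 0, 0, 0]
    - [0, 0, 0, 0, 0, 0]
    - [-0.04, 0.222, 0, 0, 0, 0]
    - [-0.08, 0.44, 0, 0, 0, 0]
    - [-0.08, 0.44, 0.2, 0, 0, 0]
    - [-0.08, 0.44, 0.4, 0, 0, 0]
    - [0, 0, 0, 0, 0, 0]

```text
time_s: 44.85
position: [424.8, 327.2, 131.2]
tool_rot: [0.035, -0.082, 0.92, -0.381]
force: [0.4, 0.1, 0.0]
gripper_width: -0.1
finger_force: 0.0
```

```bash
python3 rel.py; python3 tab.py; python3 - <<'E'
from station import bot
import cv2,pickle,numpy as np
f=bot.grab_frame("side");t=bot.grab_frame("top")
c=np.zeros((560,800,3),np.uint8)
c[:400,:480]=cv2.resize(f["frame"][130:230,285:405],None,fx=4,fy=4,interpolation=2)
c[:560,490:800]=cv2.resize(t["frame"][130:270,300:378],(310,560),interpolation=2)
cv2.imwrite("pics/b7.png",c[:,:,::-1])
E
```

```text
t 44.85 q [ 0.815  0.723  0.178  1.559 -0.605  0.808] w -0.057644329634796196
pos [424.8 327.2 131.2] jig -65.6 -78.6
force jig -0.04 0.4 0.05
turn to jig-aligned, units [ 8.845  1.606 -0.017]
side 63 368 374 154 164
top 39 349 355 229 236
tab jig 32.7 -76.1 105.1 miss 0.2
```

View pics/b7.png

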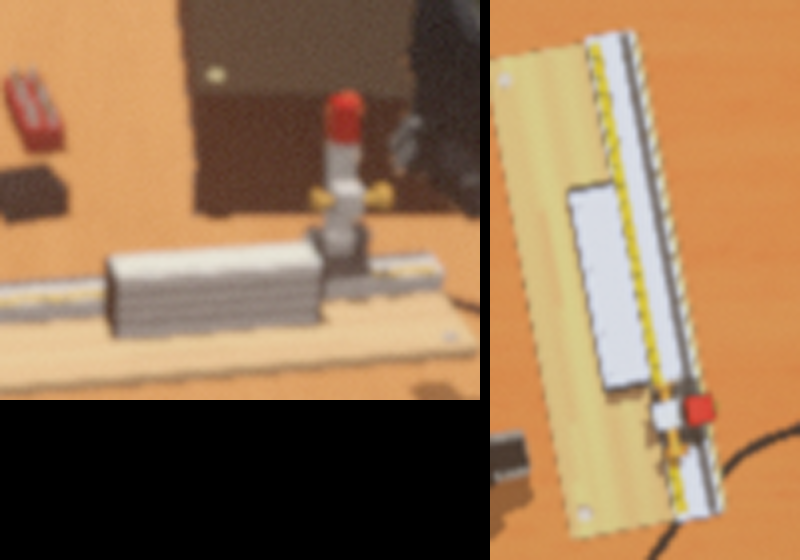

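The leaf is upright again (red tab at (345,115) in the side crop). The profile has not moved (end at (320,290)) and sits flush on the fence. The robot is touching nothing, so I'm handing the job in.

```bash
python3 -c "
from station import bot
print(bot.job_done())"
```

```text
the job is handed in; nothing more can be done
None
```

I handed the job in at about 45 s: the profile is flush on the fence with its end against the brass screw (pushed with about 4 N), and the stop is back up without shifting it. The hand-in gave no verdict.

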